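# Open the push-latch test chamber and load a conductor sample

## Task

Stand the green standard resistor upright near the middle of the blue mat, out of the way of the test chamber's front. Press the chamber's front inward at its blue pad until the spring catch lets go and it pops open, fold it down until it is level, and lay the copper sample with the square brass ends fully down in its two brass V-cradles. Keep the resistor upright throughout and leave everything else on the bench where it stands.

Things in the scene. Friction and masses are not known exactly. Their poses are not given: they have to be found in the camera images.
- chamber: White and grey test chamber fixed to the bench, 134 mm deep (its x), 220 wide (y), 165 high, open in front behind its hinged panel. Origin: centre of its footprint, on the bench. Its -x axis points out of the front. The shell's front edges lie at x = -66 mm; the shut panel stands 9 mm clear of them, which leaves room for pressing it in.
- tray (a joint): Angle of the chamber's front panel, which is also its loading tray, hinged along its lower edge. Rad: 0 upright and latched, 1.571 level, grows as the upper edge comes down outward; range -0.07 to 1.80. Stiff hinge (0.5 N m friction, 4 to 5 N at the free edge), no stop at level: it stays where it is left, also with the sample on it. The catch does not hold again after release.
- hinge (a point): Middle of the tray's hinge line, 40 mm above the bench, at chamber x = -79 mm, in the panel's centre plane. Panel: aluminium, 220 mm wide, 8 mm thick, 125 mm from hinge to free edge; level, it lies 36 to 44 mm above the bench. Panel axes: z from hinge to free edge, x out of the inner face (into the chamber when shut, up when level), y along the hinge.
- press_pad (a point): Centre of the blue pad (60 x 26 mm) on the panel's outer face, 108 mm from the hinge; panel axes; a blue strip on the free edge above it. Pressed in about 5 mm here (-0.045 rad; about 13 N; stop at 8 mm) the catch lets go; when the press is withdrawn the panel springs out to about 0.6 rad and stays there.
- cradle (a point): Where the sample's centre lies when seated, its length along y: 68 mm from the hinge, 32 mm off the panel's inner face; panel axes. Two brass V-cradles, 12 mm thick at y = -40 and +40 mm, 45 degree sides, 50 mm across, 37 mm high; the face between them is bare. The end blocks hang outside them with 10 mm play each way. A 26 mm high catch hook is at y = +83 mm near the free edge.
- sample: Conductor sample: copper rod 24 mm in diameter, 160 mm long over all, along its x axis, with a square brass block (40 x 40 mm, 24 mm long) on each end, 112 mm of bare rod between them; 0.3 kg. Origin at its centre, 20 mm above the bench as it lies on the blocks. Either way round will do.
- resistor: Standard resistor: dark green can, 54 mm in diameter, 72 mm high, with a black top and two brass terminals reaching to 89 mm; about 0.4 kg. It starts in front of the chamber, where the tray comes down. Origin: centre of its underside, z up.
- mat: Blue mat, 120 x 120 mm, 3 mm thick, lying fixed on the bench. Origin: its centre on the bench.
- multimeter: Bystander: yellow handheld multimeter, 175 x 85 x 42 mm, lying face up. Origin: centre of its underside.
- jar: Bystander: small jar, 60 mm in diameter, 75 mm high, beside the chamber. Origin: centre of its underside.
- tape: Bystander: black roll of tape, 90 mm in diameter, 25 mm high, lying flat near the tray. Origin: centre of its underside.
- spray: Bystander: bottle with a red cap, 56 mm in diameter, 150 mm high. Origin: centre of its underside.
- clamp: Bystander: aluminium and brass screw clamp with a handwheel, 90 x 60 x 73 mm. Origin: under its middle.
- screwdriver: Bystander: screwdriver lying near the robot's base. Origin: under its middle.
Things that resemble listed ones, but are neither listed nor needed, are in the scene too. Of the things shaped like the resistor, the green one is meant.

How it is judged:
By the outcome, as a careful person would: the job done as asked, in the order asked, and still so for the second after the job is handed in, with the robot touching nothing.
It also fails if it takes over 72 s, if anything falls off the work surface, if the arm or the gripper's body presses on something with over 40 N, if the wrist force passes 120 N, or if a joint passes its speed limit or range.

## Robot

A 6-joint arm with a two-finger parallel gripper is mounted at the origin on the work surface. World frame = base frame: x ahead of the robot, y to its left, z up, the work surface at z = 0. Lengths are in m, angles in rad, forces in N, time in s.
With the tool pointing down it reaches from about 0.35 to 0.775 m from the base axis. Payload 5.5 kg.
Tool frame: the origin (TCP) lies between the finger pads; the fingertips stand 17 mm ahead of it and the grasp point (between the pads) lies 2 mm behind it (env.finger_overhang is the distance from the TCP to the fingertips, in m); z points along the fingers, y is the direction in which the jaws open and shut (so a half turn about z gives the same grasp; the last joint's range is limited). The gripper opens to 85 mm and grips with 20 to 120 N. Pads are 22 mm wide; open, the fingers measure 114 mm over their backs; the gripper's body (76 mm by 85 mm) begins 54 mm behind the grasp point. The pads swing forward as they close: fully open they stand 13 mm farther back than shut.
Start: joints at [-1.329, 0.313, 0.046, 1.304, 0, 1.431], TCP at [0.214, -0.534, 0.248] pointing down, gripper open.
Joint ranges: [-2.76, 2.76], [-0.86, 1.69], [-1.03, 1.26], [-2.2, 2.34], [-1.47, 1.5], [-3.14, 3.14]. Speed limits (rad/s): [2.57, 2.57, 3.14, 3.14, 3.14, 3.14].

## Interface

Orientations are given as a unit quaternion [w, x, y, z].
In Python, from workcell import env gives the robot as it stands. The module is installed in compiled form; this text tells all that it offers.
- The arm moves only by the tool arm_command, never from a script. Its argument "moves" is a list of rows, each a list of 5 numbers: the closure, from 0 (fully open) to 1 (shut), then the shift along the tool's x, y, z in mm, then the turn about the tool's z in rad. In form: [[fingers, dx, dy, dz, turn], ...]. A call has 1 to 12 rows; each row is the pose to reach, as a shift and turn from the pose commanded when the call began, along the tool's axes at that moment; what a row does not reach only later rows make up. A row lasts 1/10 s, in which the tool goes at most 50 mm and 8.59 degrees, less where a joint would pass 70% of its speed; a pose out of reach is approached as far as the arm can. A call with a gripper value outside its range is refused whole. The fingers move at their own pace and stop on an object; "squeeze" is the grip in N (left out, the last holds). Time passes only in rows, so rows that repeat a pose let the fingers close. It gives the time, the measured TCP pose, the force and the opening at its end, in the units of the state.
- env.get_state(): the state, without advancing time (a new reading comes with each control period).
- env.read_camera(name): name is "side" or "top" or "wrist"; returns (picture, depth): 384x512x3 uint8, blue, green, red; 384x512 float32, m along the optical axis (not along the pixel's ray), 0 where there is no reading.
- env.get_calibration(name): a dict with "fx", "fy", "cx", "cy" (pixels), "k1" (the pictures are not rectified: a ray, as slopes to the right and down, at radius r is drawn at 1 + k1 r^2 times it, then the intrinsics apply), "pose" (4x4, takes a point from camera to world coordinates). Camera axes: x right, y down, z forward; pixel columns grow to the right and rows downward; lengths in m; the calibration is good to about 2 mm. A picture is of the moment at which its call begins: read the wrist's pose just before it. get_calibration takes no time and is no camera call; for the wrist camera it gives the pose at the moment of the call.
- env.hand_in(): hands the job in, once; it reports no verdict.
The state is a dict: "clock": time; "joint_pos": joint angles; "qvel": joint speeds; "tau": joint torques, N m; "tcp_pos": TCP position; "orientation": TCP orientation; "wrist_force": force on the tool from outside, world axes, zero at the start; "ft_torque": the same for the moment, N m; "finger_gap": finger opening in m.
Only numpy, scipy, OpenCV 4.12 (cv2) and the standard library are available. Lean on these libraries where they do the work, as an engineer would, in place of code of your own. Each camera call takes 0.05 s, during which the arm holds its last target. There are 200 camera calls.

## Working session

There is one attempt and no reset: what is moved stays moved. The work goes in short steps, Python scripts to look and compute and a tool call to move; the robot and the scene stay as the last step left them, time stands still between calls to the robot, and variables do not carry over. Pictures are saved under pics/ and viewed, about 8 in all and at most 12, crops included, and the job is handed in when it is done.

Besides the shell and the picture viewer there is one more tool, called after "Emit:" as name(argument=value, ...) on one line, values as JSON. arm_command: Moves the arm, as the interface text tells. Its arguments: {"type":"object","properties":{"moves":{"type":"array","items":{"type":"array","items":{"type":"number"}}},"squeeze":{"type":"number"}},"required":["moves"]}

```bash
mkdir -p pics
cat > h.py <<'E'
import numpy as np, cv2
from workcell import env
from scipy.spatial.transform import Rotation as R
def cam(n):
    c=env.get_calibration(n); p,d=env.read_camera(n); return p,d,c
def ray(c,u,v):
    u=np.atleast_1d(np.asarray(u,float));v=np.atleast_1d(np.asarray(v,float))
    K=np.array([[c['fx'],0,c['cx']],[0,c['fy'],c['cy']],[0,0,1]])
    q=cv2.undistortPoints(np.stack([u,v],-1)[:,None],K,np.array([c['k1'],0,0,0.]))[:,0]
    return np.c_[q,np.ones(len(q))]
def pts(c,d,u,v):
    P=np.array(c['pose']); z=d[np.asarray(v,int),np.asarray(u,int)]
    return (ray(c,u,v)*np.atleast_1d(z)[:,None])@P[:3,:3].T+P[:3,3]
def plane(c,u,v,h):
    P=np.array(c['pose']); r=ray(c,u,v)@P[:3,:3].T; t=(h-P[2,3])/r[:,2]
    return P[:3,3]+r*t[:,None]
def quat(): 
    s=env.get_state(); q=s['orientation']; return np.array(s['tcp_pos']),R.from_quat([q[1],q[2],q[3],q[0]]).as_matrix()
def totool(p):  # world point -> shift mm in tool axes
    t,M=quat(); return np.round(1000*M.T@(np.asarray(p)-t),1)
E
python3 - <<'E'
from h import *
for n in('top','side'):
    p,d,c=cam(n); cv2.imwrite(f'pics/{n}0.png',p); np.savez(f'/tmp/{n}0.npz',p=p,d=d); print(n,c['fx'],c['k1'],np.round(c['pose'],3).tolist())
s=env.get_state(); print(s['tcp_pos'],s['orientation'],env.finger_overhang)
c=env.get_calibration('wrist'); print(np.round(c['pose'],3).tolist())
E
```

```text
top 419.0733072945624 0.02002598501644712 [[0.188, -0.958, 0.217, 0.362], [-0.982, -0.184, 0.037, -0.094], [0.004, -0.221, -0.975, 1.079], [0.0, 0.0, 0.0, 1.0]]
side 415.5910819792365 -0.11777200291585672 [[-0.998, -0.027, 0.053, 0.489], [-0.056, 0.694, -0.717, 0.758], [-0.017, -0.719, -0.695, 0.937], [0.0, 0.0, 0.0, 1.0]]
[ 0.21412654 -0.53318691  0.24748247] [-8.18150014e-04  9.81833178e-01  1.89744400e-01 -5.52839207e-05] 0.017
[[0.372, -0.895, -0.248, 0.277], [-0.928, -0.359, -0.097, -0.508], [-0.002, 0.266, -0.964, 0.373], [0.0, 0.0, 0.0, 1.0]]
```

View pics/top0.png

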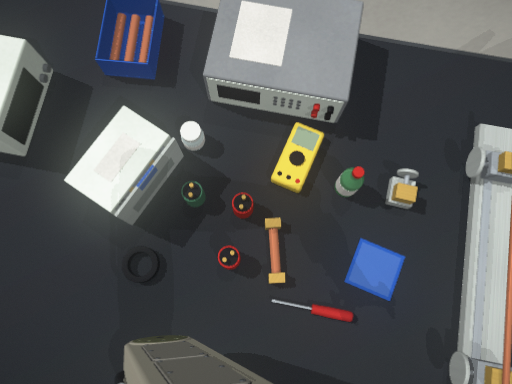

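View pics/side0.png

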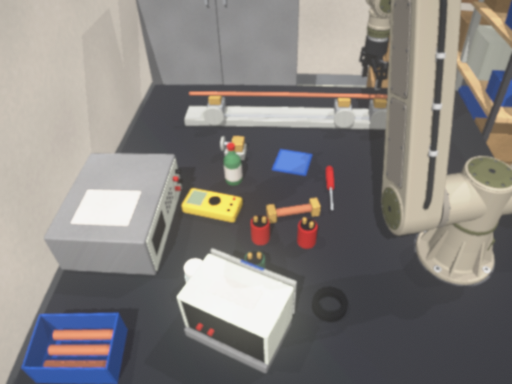

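Top view: the green-bodied can is at (193,194). The similar ones are red cans at (242,205) and (229,257), and the green spray bottle with a red cap at (350,180). The sample with square brass ends is at (275,250). The other copper pieces are the bin rods at (118–145,38) and the long rail rod at (505,250). The mat is at (376,269), the chamber pad at (146,176), the tape at (143,265) and the jar at (192,136). The side view agrees: the green can is partly hidden behind the chamber at (255,258).

Run:
```python
from h import *
z=np.load('/tmp/top0.npz');p,d=z['p'],z['d'];c=env.get_calibration('top')
hsv=cv2.cvtColor(p,cv2.COLOR_BGR2HSV);H,S,V=[hsv[...,i].astype(int) for i in range(3)]
def mask(m,box):
    o=np.zeros_like(m);x0,y0,x1,y1=box;o[y0:y1,x0:x1]=m[y0:y1,x0:x1];v,u=np.nonzero(o);return u,v,o.astype(np.uint8)
blue=(H>100)&(H<130)&(S>120)&(V>60)
def rect(n,m,box,h):
    u,v,o=mask(m,box); w=plane(c,u,v,h); r=cv2.minAreaRect((w[:,:2]*1000).astype(np.float32)); q=pts(c,d,u,v)
    print(n,len(u),'rect',np.round(r[0],1),np.round(r[1],1),round(r[2],1),'px',u.mean().round(),v.mean().round(),'depthpts med',np.round(np.median(q,0),3)); return w,r
rect('mat',blue,(335,230,415,305),.003)
brass=(H>12)&(H<32)&(S>100)&(V>110)
a,_=rect('b1',brass,(260,212,290,232),.04); b,_=rect('b2',brass,(260,268,292,288),.04)
rect('pad',blue,(125,160,165,195),.148)
rect('green brass',brass,(183,180,205,206),.089)
# resistor: points from depth
v,u=np.mgrid[180:212,178:208].reshape(2,-1);q=pts(c,d,u,v);k=(q[:,2]>.06)&(q[:,2]<.08);print('res top',k.sum(),cv2.minEnclosingCircle((q[k,:2]*1000).astype(np.float32)),q[k].mean(0).round(3))
# chamber top
v,u=np.mgrid[95:225,55:190].reshape(2,-1);q=pts(c,d,u,v);k=(q[:,2]>.155)&(q[:,2]<.175);print('chamber top',k.sum(),cv2.minAreaRect((q[k,:2]*1000).astype(np.float32)),np.median(q[k,2]))
# others
for n,box,lo,hi in(('tape',(120,245,165,290),.015,.035),('jar',(175,115,210,155),.06,.09),('red1',(228,190,258,220),.06,.08),('red2',(215,243,244,272),.06,.08),('meter',(268,120,328,195),.03,.05),('spray',(335,160,368,200),.08,.17)):
    x0,y0,x1,y1=box;v,u=np.mgrid[y0:y1,x0:x1].reshape(2,-1);q=pts(c,d,u,v);k=(q[:,2]>lo)&(q[:,2]<hi);print(n,k.sum(),np.round(cv2.minEnclosingCircle((q[k,:2]*1000).astype(np.float32))[0]),np.median(q[k],0).round(3))
z=np.load('/tmp/side0.npz')['p']
t=cv2.resize(p[120:300,90:310],None,fx=3,fy=3,interpolation=cv2.INTER_CUBIC);cv2.imwrite('pics/crop1.png',t)
```

```text
mat 2395 rect [ 473.2 -391.7] [122.9 122.5] 77.7 px 375.0 269.0 depthpts med [ 0.472 -0.392  0.003]
b1 162 rect [ 534.6 -116.6] [25.4 39.8] 15.7 px 272.0 222.0 depthpts med [ 0.535 -0.117  0.04 ]
b2 174 rect [ 403.6 -149.7] [25.1 39.7] 14.9 px 276.0 277.0 depthpts med [ 0.404 -0.15   0.04 ]
pad 53 rect [569.2 193. ] [ 4.8 57.2] 67.2 px 145.0 175.0 depthpts med [0.565 0.188 0.166]
green brass 39 rect [569.4  94.3] [35.1 10.2] 7.2 px 190.0 189.0 depthpts med [0.574 0.095 0.088]
res top 334 ((567.4646606445312, 93.80223846435547), 26.701091766357422) [0.566 0.092 0.073]
chamber top 6079 ((592.0387573242188, 252.74337768554688), (154.92967224121094, 222.2076416015625), 66.98277282714844) 0.1655501453600594
tape 620 [373. 188.] [0.372 0.188 0.025]
jar 386 [699. 135.] [0.718 0.132 0.075]
red1 340 [562. -35.] [ 0.561 -0.036  0.074]
red2 363 [428. -27.] [ 0.428 -0.028  0.074]
meter 1987 [ 721. -148.] [ 0.717 -0.149  0.036]
spray 455 [ 668. -287.] [ 0.661 -0.281  0.107]
```

View pics/crop1.png

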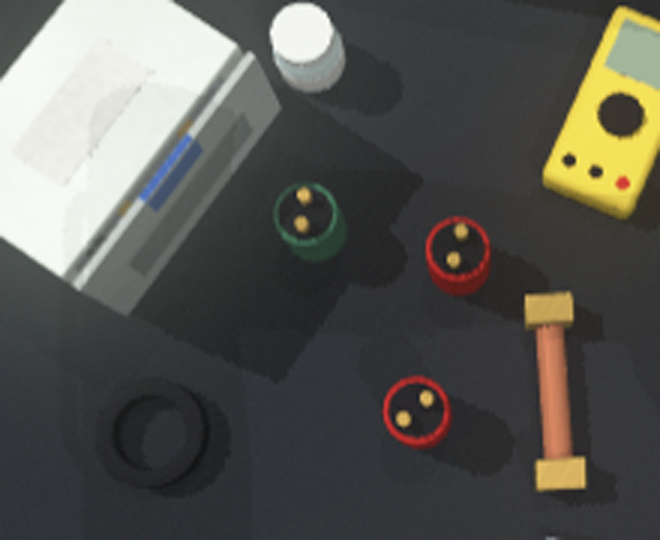

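Crop check: the can at (193,194) has a green rim, and its two lookalikes have red rims. The sample with square brass ends is the piece at (275,250). Next move is above the resistor, with the jaws parallel to the chamber front.

Emit:
arm_command(moves=[[0,561,-451,0,-0.787],[0,561,-451,0,-0.787],[0,561,-451,0,-0.787],[0,561,-451,0,-0.787],[0,561,-451,0,-0.787],[0,561,-451,0,-0.787],[0,561,-451,0,-0.787],[0,561,-451,0,-0.787],[0,561,-451,0,-0.787],[0,561,-451,0,-0.787],[0,561,-451,0,-0.787],[0,561,-451,0,-0.787]])

```text
clock: 1.3
tcp_pos: [0.5086, -0.0084, 0.2481]
orientation: [0.0, 0.834, 0.552, -0.0]
wrist_force: [1.5, -0.5, 1.2]
finger_gap: 0.0851
```

Emit:
arm_command(moves=[[0,50,6,0,0],[0,100,12,20,0],[0,116,14,40,0],[0,116,14,40,0]])

```text
clock: 1.7
tcp_pos: [0.5654, 0.0934, 0.2044]
orientation: [-0.002, 0.833, 0.553, -0.002]
wrist_force: [-0.9, 0.1, -0.7]
finger_gap: 0.0854
```

Run:
```python
from h import *
p,d,c=cam('wrist');cv2.imwrite('pics/w1.png',p)
v,u=np.mgrid[0:384:2,0:512:2].reshape(2,-1);q=pts(c,d,u,v);k=(d[v,u]>0)&(q[:,2]>.066)&(q[:,2]<.078)&(abs(q[:,0]-.567)<.06)&(abs(q[:,1]-.094)<.06)
if k.sum():
  cc=cv2.minEnclosingCircle((q[k,:2]*1000).astype(np.float32));print(k.sum(),cc,q[k].mean(0).round(4));print(totool([cc[0][0]/1000,cc[0][1]/1000,.048]))
print(quat()[0],env.get_state()['clock'])
```

```text
708 ((568.8397216796875, 95.60249328613281), 26.700103759765625) [0.5698 0.0975 0.0738]
[  5.2   2.6 158. ]
[0.56517226 0.09191964 0.20598457] 1.75
```

View pics/w1.png

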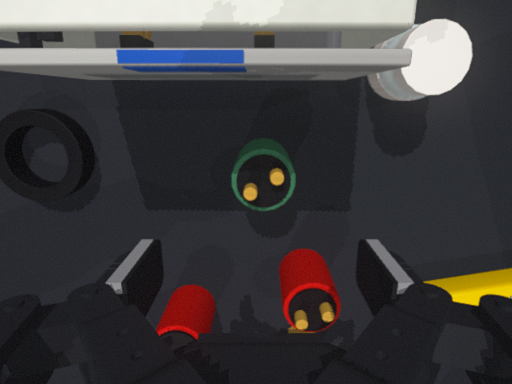

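The wrist view shows the green rim at (263,178), centred between the open fingers. The red cans are at lower left and right, and the blue pad is at (180,57). I'll descend with a small correction.

Emit:
arm_command(moves=[[0,4,2,40,0],[0,4,2,80,0],[0,4,2,120,0],[0,4,2,150,0],[0,4,2,158,0],[0,4,2,158,0],[0.6,4,2,158,0],[0.6,4,2,158,0],[0.6,4,2,158,0],[0.6,4,2,158,0],[0.6,4,2,158,0]], squeeze=40)

```text
clock: 2.85
tcp_pos: [0.571, 0.0936, 0.0527]
orientation: [0.001, 0.834, 0.552, 0.001]
wrist_force: [-1.4, -0.1, 5.5]
finger_gap: 0.0524
```

Emit:
arm_command(moves=[[0.6,0,0,-20,0],[0.6,0,0,-60,0],[0.6,0,0,-100,0],[0.6,0,0,-120,0],[0.6,-40,8,-120,0],[0.6,-85,17,-120,0],[0.6,-130,26,-120,0],[0.6,-175,36,-120,0],[0.6,-220,45,-120,0],[0.6,-265,54,-120,0],[0.6,-310,63,-120,0],[0.6,-355,73,-120,0]])

```text
clock: 4.05
tcp_pos: [0.4975, -0.2633, 0.1712]
orientation: [0.001, 0.834, 0.552, 0.0]
wrist_force: [1.6, -0.2, -2.4]
finger_gap: 0.0523
```

Emit:
arm_command(moves=[[0.6,-45,9,0,0],[0.6,-90,18,0,0],[0.6,-120,24,0,0],[0.6,-130,26,0,0],[0.6,-130,26,0,0],[0.6,-130,26,0,0]])

```text
clock: 4.65
tcp_pos: [0.4711, -0.3904, 0.1704]
orientation: [-0.0, 0.834, 0.552, 0.0]
wrist_force: [0.5, 0.9, -2.9]
finger_gap: 0.0527
```

Run:
```python
from h import *
p,d,c=cam('wrist')
s=env.get_state();print(s['clock'],s['tcp_pos'],s['wrist_force'],s['finger_gap'])
p2,d2,c2=cam('side');cv2.imwrite('pics/s2.png',np.hstack([p[60:,:],p2[60:,150:400]]))
print(totool([.473,-.392,.05]))
```

```text
4.7 [ 0.47133207 -0.38994215  0.1704381 ] [-0.8927121   0.23669722 -3.12298848] 0.05237730095081439
[ -1.5   2.3 120.5]
```

View pics/s2.png

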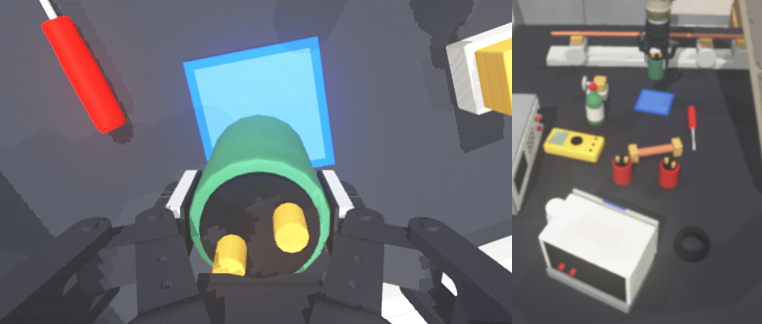

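The resistor is held upright: green can at (260,210), between the pads. The mat lies below it at (260,100). Lowering now.

Emit:
arm_command(moves=[[0.6,-1,2,40,0],[0.6,-1,2,75,0],[0.6,-1,2,98,0],[0.6,-1,2,106,0],[0.6,-1,2,110,0],[0.6,-1,2,110,0],[0.6,-1,2,112,0],[0.6,-1,2,112,0]])

```text
clock: 5.55
tcp_pos: [0.4733, -0.3937, 0.0596]
orientation: [0.001, 0.834, 0.552, 0.0]
wrist_force: [-0.8, -0.0, -4.1]
finger_gap: 0.0524
```

Emit:
arm_command(moves=[[0.6,0,0,1,0],[0.6,0,0,2,0],[0.6,0,0,2,0],[0.6,0,0,2,0]])

```text
clock: 5.95
tcp_pos: [0.4725, -0.3932, 0.0563]
orientation: [0.0, 0.834, 0.552, -0.0]
wrist_force: [-0.2, 0.0, -4.2]
finger_gap: 0.0526
```

Emit:
arm_command(moves=[[0.6,0,0,1,0],[0.6,0,0,2,0],[0.6,0,0,2,0],[0.6,0,0,2,0]])

```text
clock: 6.35
tcp_pos: [0.4726, -0.3934, 0.0557]
orientation: [0.001, 0.834, 0.552, -0.0]
wrist_force: [-2.7, 1.3, 6.1]
finger_gap: 0.0525
```

Contact felt (+6 N). Release and rise.

Emit:
arm_command(moves=[[0.3,0,0,0,0],[0,0,0,0,0],[0,0,0,0,0],[0,0,0,0,0],[0,0,0,-30,0],[0,0,0,-70,0],[0,0,0,-115,0],[0,0,0,-160,0],[0,0,0,-180,0],[0,-20,0,-180,0]])

```text
clock: 7.35
tcp_pos: [0.4668, -0.4118, 0.2391]
orientation: [0.004, 0.833, 0.553, 0.001]
wrist_force: [0.6, -0.0, 0.4]
finger_gap: 0.0854
```

Run:
```python
from h import *
p,d,c=cam('wrist')
s=env.get_state();print(s['clock'],s['tcp_pos'])
v,u=np.mgrid[0:384:2,0:512:2].reshape(2,-1);q=pts(c,d,u,v);k=(d[v,u]>0)&(q[:,2]>.066)&(q[:,2]<.082)&(np.hypot(q[:,0]-.473,q[:,1]+.392)<.045)
print('res',cv2.minEnclosingCircle((q[k,:2]*1000).astype(np.float32)),q[k].mean(0).round(4),q[k].std(0).round(4))
# chamber from the top view, strip & panel edge
p,d,c=cam('top');v,u=np.mgrid[95:225,55:190].reshape(2,-1);q=pts(c,d,u,v);k=(q[:,2]>.155)&(q[:,2]<.175)
e=np.array([.391,.920]);f=np.array([-.920,.391]);o=np.array([.565,.188])
for a in(65,66,67,68,69):
    e=np.array([np.cos(np.radians(a)),np.sin(np.radians(a))]);f=np.array([-e[1],e[0]]);X=(q[k,:2]-o)@e;Y=(q[k,:2]-o)@f;print(a,np.percentile(X,[0,.5,99.5]).round(4),np.percentile(Y,[.5,99.5]).round(4),'front n',(X<.005).sum())
```

```text
7.4 [ 0.46458218 -0.41513991  0.23624264]
res ((473.1647033691406, -392.76324462890625), 26.71331787109375) [ 0.4736 -0.3912  0.0768] [0.0132 0.0138 0.0019]
65 [-0.0099 -0.0079  0.1449] [-0.1067  0.1129] front n 459
66 [-0.0082 -0.0068  0.1444] [-0.1076  0.1112] front n 462
67 [-0.0074 -0.0061  0.1446] [-0.1088  0.1097] front n 463
68 [-0.0075 -0.0064  0.1453] [-0.1102  0.1086] front n 463
69 [-0.0091 -0.0075  0.1466] [-0.1116  0.1073] front n 461
```

The resistor stands at (473,−393) mm, on the mat's centre, with its top level. Next, close the fingers and go in front of the pad.

Emit:
arm_command(moves=[[1,48,-13,0,0],[1,96,-26,0,0],[1,144,-39,0,0],[1,192,-52,0,0],[1,240,-66,0,0],[1,288,-79,0,0],[1,336,-92,0,0],[1,384,-105,0,0],[1,432,-118,0,0],[1,480,-131,0,0],[1,522,-143,0,0],[1,522,-143,0,0]])

```text
clock: 8.65
tcp_pos: [0.5366, 0.1293, 0.2321]
orientation: [-0.001, 0.832, 0.554, -0.001]
wrist_force: [0.1, 0.1, -0.2]
finger_gap: 0.0002
```

Run:
```python
from h import *
s=env.get_state();print(s['clock'],s['tcp_pos'],s['finger_gap'],s['wrist_force'],s['joint_pos'])
print(totool([.537,.122,.159]))
```

```text
8.65 [0.53664275 0.12925343 0.23208865] 0.00021432005914623787 [ 0.07154637  0.12101884 -0.15892651] [ 9.01780121e-02  2.75756890e-01 -4.49487758e-02  1.25297205e+00
  1.41393208e-03  2.05672515e+00]
[-6.5  3.4 73.1]
```

Emit:
arm_command(moves=[[1,-4,3,40,0],[1,-4,3,73,0],[1,-4,3,73,0],[1,15,3,73,0],[1,28,3,73,0],[1,36,3,73,0],[1,40,3,73,0],[1,40,3,73,0]])

```text
clock: 9.45
tcp_pos: [0.5561, 0.1607, 0.1617]
orientation: [0.0, 0.834, 0.552, 0.0]
wrist_force: [-0.6, 0.2, -0.1]
finger_gap: -0.0
```

Emit:
arm_command(moves=[[1,2,0,0,0],[1,4,0,0,0],[1,6,0,0,0],[1,6,0,0,0]])

```text
clock: 9.85
tcp_pos: [0.5582, 0.166, 0.1613]
orientation: [0.0, 0.834, 0.552, 0.0]
wrist_force: [0.1, -0.5, -0.0]
finger_gap: 0.0002
```

Emit:
arm_command(moves=[[1,2,0,0,0],[1,4,0,0,0],[1,6,0,0,0],[1,6,0,0,0]])

```text
clock: 10.25
tcp_pos: [0.5606, 0.1717, 0.1612]
orientation: [0.0, 0.834, 0.552, 0.0]
wrist_force: [-0.1, 0.2, 0.3]
finger_gap: -0.0001
```

Emit:
arm_command(moves=[[1,1,0,0,0],[1,2,0,0,0],[1,3,0,0,0],[1,3,0,0,0]])

```text
clock: 10.65
tcp_pos: [0.5612, 0.1732, 0.1612]
orientation: [0.001, 0.834, 0.551, -0.001]
wrist_force: [-1.8, -5.2, 2.4]
finger_gap: 0.0003
```

Emit:
arm_command(moves=[[1,1,0,0,0],[1,2,0,0,0],[1,3,0,0,0],[1,3,0,0,0]])

```text
clock: 11.05
tcp_pos: [0.5615, 0.1739, 0.1613]
orientation: [0.002, 0.835, 0.551, -0.003]
wrist_force: [-4.7, -11.6, 5.2]
finger_gap: -0.0001
```

Emit:
arm_command(moves=[[1,1,0,0,0],[1,2,0,0,0],[1,2,0,0,0]])

```text
clock: 11.35
tcp_pos: [0.5621, 0.1754, 0.1614]
orientation: [0.002, 0.835, 0.551, -0.003]
wrist_force: [-6.4, -12.2, 6.1]
finger_gap: 0.0002
```

Emit:
arm_command(moves=[[1,1,0,0,0],[1,2,0,0,0],[1,2,0,0,0]])

```text
clock: 11.65
tcp_pos: [0.5629, 0.1773, 0.1614]
orientation: [0.002, 0.835, 0.551, -0.003]
wrist_force: [-6.3, -11.9, 5.8]
finger_gap: 0.0001
```

Emit:
arm_command(moves=[[1,1,0,0,0],[1,2,0,0,0],[1,2,0,0,0]])

```text
clock: 11.95
tcp_pos: [0.5637, 0.1793, 0.1613]
orientation: [0.002, 0.835, 0.551, -0.003]
wrist_force: [-5.0, -12.0, 5.1]
finger_gap: 0.0003
```

Emit:
arm_command(moves=[[1,1,0,0,0],[1,1,0,0,0],[1,-45,0,0,0],[1,-90,0,0,0],[1,-125,0,-20,0],[1,-125,0,-60,0],[1,-125,0,-70,0],[1,-125,0,-70,0],[1,-125,0,-70,0]])

```text
clock: 12.85
tcp_pos: [0.5163, 0.0678, 0.2307]
orientation: [-0.0, 0.834, 0.552, -0.0]
wrist_force: [0.5, -0.1, -1.0]
finger_gap: -0.0002
```

```bash
cat >> h.py <<'E'
A=np.radians(67.2);ex=np.array([np.cos(A),np.sin(A),0]);ey=np.array([-ex[1],ex[0],0]);ez=np.array([0,0,1.]);HG=np.array([.5642,.1862,.040])
def panel(n):
    p,d,c=cam(n);v,u=np.mgrid[0:384:2,0:512:2].reshape(2,-1) if n=='wrist' else np.mgrid[90:270,50:260].reshape(2,-1)
    ok=d[v,u]>0;u,v=u[ok],v[ok];q=pts(c,d,u,v)-HG;s=-q@ex;y=q@ey;z=q[:,2]
    # bare inner face between cradles / beside
    k=(((abs(y)<28)*1.>0)&(abs(y)<.028)|(abs(y)>.088)&(abs(y)<.107)&(y<0))&(s>.012)&(z>-.01)&(z<.13)&(s<.135)
    S,Z=s[k],z[k]
    return p,d,c,u,v,s,y,z,S,Z
E
python3 - <<'E'
from h import *
st=env.get_state();print(st['clock'],st['tcp_pos'],st['wrist_force'])
for n in('wrist','top'):
    p,d,c,u,v,s,y,z,S,Z=panel(n);cv2.imwrite(f'pics/p_{n}.png',p)
    print(n,len(S)); 
    for a in np.arange(.01,.14,.01):
        m=(S>a)&(S<a+.01); print(round(a,2),m.sum(),np.median(Z[m]).round(4) if m.any() else '',end=' | ')
    print()
E
```

```text
12.85 [0.51632808 0.06781797 0.23066798] [ 0.53423724 -0.07048796 -1.04246763]
wrist 2113
0.01 161 0.0315 | 0.02 232 0.0434 | 0.03 319 0.057 | 0.04 324 0.0705 | 0.05 430 0.0846 | 0.06 460 0.0984 | 0.07 187 0.101 | 0.08 0  | 0.09 0  | 0.1 0  | 0.11 0  | 0.12 0  | 0.13 0  | 
top 100
0.01 0  | 0.02 8 0.0464 | 0.03 10 0.0571 | 0.04 18 0.0691 | 0.05 27 0.0842 | 0.06 18 0.098 | 0.07 19 0.1013 | 0.08 0  | 0.09 0  | 0.1 0  | 0.11 0  | 0.12 0  | 0.13 0  |
```

View pics/p_wrist.png

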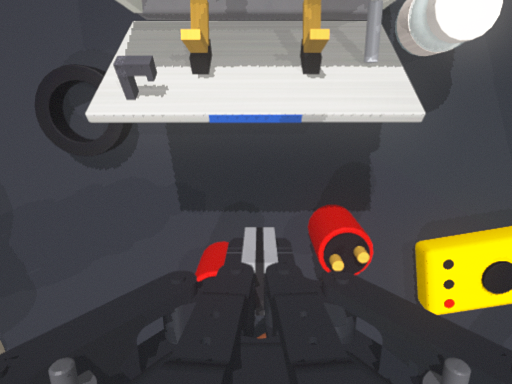

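The panel has popped open to about 0.62 rad. Its blue edge is at (255,118), the cradles are at (198,38) and (315,38), the hook is at (135,70), and the space between the cradles is clear. Now the fingertips go inside the free edge to fold it down along the arc.

Emit:
arm_command(moves=[[1,40,-2,0,0],[1,80,-2,0,0],[1,80,-2,0,0],[1,80,-2,30,0],[1,80,-2,60,0],[1,80,-2,78,0],[1,80,-2,81,0],[1,80,-2,81,0]])

```text
clock: 13.75
tcp_pos: [0.5448, 0.1417, 0.1491]
orientation: [-0.001, 0.834, 0.552, -0.001]
wrist_force: [-0.4, 0.3, -0.1]
finger_gap: 0.0
```

Emit:
arm_command(moves=[[1,0,0,6,0],[1,-7,0,11,0],[1,-15,0,17,0],[1,-22,0,25,0],[1,-28,0,33,0],[1,-31,0,37,0],[1,-34,0,42,0],[1,-36,0,46,0],[1,-38,0,51,0],[1,-40,0,56,0],[1,-40,0,56,0]])

```text
clock: 14.85
tcp_pos: [0.5292, 0.1047, 0.0933]
orientation: [-0.0, 0.834, 0.552, -0.001]
wrist_force: [0.2, 0.2, -0.2]
finger_gap: 0.0004
```

Emit:
arm_command(moves=[[1,-2,0,5,0],[1,-4,0,10,0],[1,-5,0,14,0],[1,-5,0,16,0],[1,-5,0,16,0]])

```text
clock: 15.35
tcp_pos: [0.5275, 0.1004, 0.0776]
orientation: [-0.0, 0.834, 0.552, -0.001]
wrist_force: [0.7, 0.5, -0.3]
finger_gap: 0.0
```

```bash
cat > m.py <<'E'
from h import *
st=env.get_state();print(st['clock'],st['tcp_pos'],st['wrist_force'])
for n in('wrist','top','side'):
    p,d,c=cam(n);v,u=np.mgrid[0:384:1,0:512:1].reshape(2,-1);ok=d[v,u]>0;u,v=u[ok],v[ok];q=pts(c,d,u,v)-HG;s=-q@ex;y=q@ey;z=q[:,2]
    k=((abs(y)<.03)|(abs(abs(y)-.1)<.008))&(s>.015)&(s<.12)&(z<.08)&(z>-.025)
    if k.sum()<20: print(n,k.sum());continue
    S,Z=s[k],z[k]; 
    for i in range(4):
        a,b=np.polyfit(S,Z,1);r=Z-a*S-b;g=abs(r)<max(.003,2*np.median(abs(r)));S,Z=S[g],Z[g]
    print(n,k.sum(),len(S),'theta',round(np.pi/2-np.arctan(a),4),'offset',round(b*1000,1),'smax',S.max().round(3), 'rms',r.std().round(4))
E
python3 m.py
```

```text
15.35 [0.52745272 0.10037022 0.07758045] [ 0.67760974  0.46748779 -0.31963364]
wrist 46239 28495 theta 1.4084 offset 4.3 smax 0.102 rms 0.0006
top 617 482 theta 1.4037 offset 3.8 smax 0.12 rms 0.0013
side 888 570 theta 1.4134 offset 5.3 smax 0.12 rms 0.0014
```

Emit:
arm_command(moves=[[1,-1,0,3,0],[1,-1,0,6,0],[1,-2,0,9,0],[1,-2,0,11,0],[1,-2,0,13,0],[1,-2,0,14,0],[1,-2,0,14,0]])

```text
clock: 16.2
tcp_pos: [0.5272, 0.0985, 0.064]
orientation: [0.0, 0.834, 0.552, -0.0]
wrist_force: [-0.2, -0.4, 1.7]
finger_gap: -0.0003
```

```bash
python3 m.py
```

```text
16.2 [0.52722911 0.09845369 0.06401056] [-0.16504562 -0.38502549  1.67953784]
wrist 51910 30172 theta 1.5406 offset 4.1 smax 0.09 rms 0.0006
top 571 446 theta 1.5325 offset 3.7 smax 0.12 rms 0.0014
side 826 523 theta 1.5432 offset 5.0 smax 0.119 rms 0.0014
```

Emit:
arm_command(moves=[[1,0,0,1,0],[1,0,0,2,0],[1,0,0,3,0],[1,0,0,3,0],[1,0,0,3,0]])

```text
clock: 16.85
tcp_pos: [0.5275, 0.0986, 0.0611]
orientation: [-0.0, 0.834, 0.552, 0.0]
wrist_force: [-0.9, -0.9, 1.7]
finger_gap: -0.0001
```

Emit:
arm_command(moves=[[1,0,0,-20,0],[1,0,0,-65,0],[1,-20,0,-110,0],[1,-50,0,-130,0],[1,-50,0,-130,0],[1,-50,0,-130,0]])

```text
clock: 17.45
tcp_pos: [0.5083, 0.0525, 0.1915]
orientation: [0.0, 0.834, 0.551, 0.001]
wrist_force: [0.1, 2.0, -0.2]
finger_gap: 0.0004
```

```bash
python3 m.py
```

```text
17.45 [0.50831136 0.05248065 0.19149807] [ 0.08115372  1.99514179 -0.19847812]
wrist 15449 15447 theta 1.5714 offset 4.2 smax 0.12 rms 0.0007
top 195 175 theta 1.5674 offset 3.5 smax 0.12 rms 0.0015
side 683 618 theta 1.5806 offset 5.8 smax 0.12 rms 0.0014
```

The tray reads level (1.571 from the wrist view). Next, measure the cradles from here, then turn above the sample.

Run:
```python
from h import *
p,d,c=cam('wrist');cv2.imwrite('pics/w5.png',p);v,u=np.mgrid[0:384,0:512].reshape(2,-1);ok=d[v,u]>0;u,v=u[ok],v[ok];q=pts(c,d,u,v)-HG;s=-q@ex;y=q@ey;z=q[:,2]-.004
for sg in(-1,1):
    k=(abs(y-sg*.04)<.015)&(s>.03)&(s<.11)&(z>.03)&(z<.045)
    print(sg,k.sum(),'y',np.percentile(y[k],[2,50,98]).round(4),'s',np.percentile(s[k],[1,99]).round(4),'z',np.percentile(z[k],[50,98]).round(4))
    k=(abs(y-sg*.04)<.006)&(s>.035)&(s<.10)&(z>.01)&(z<.045)
    for a in np.arange(.036,.102,.006):
        m=k&(abs(s-a)<.003);print(round(a,3),(np.median(z[m])*1000).round(1) if m.any() else '-',end=' ')
    print()
k=(abs(abs(y)-.1)<.02)&(s>.09)&(s<.14)&(abs(z)<.004);print('edge',np.percentile(s[k],99.5),'ys',np.percentile(y[(abs(z)<.004)&(s>.02)&(s<.12)],[.5,99.5]))
```

```text
-1 631 y [-0.045  -0.039  -0.0332] s [0.0402 0.0914] z [0.0342 0.0375]
0.036 - 0.042 35.2 0.048 33.7 0.054 27.4 0.06 21.5 0.066 17.2 0.072 21.6 0.078 27.5 0.084 33.5 0.09 35.5 0.096 - 
1 629 y [0.0348 0.0406 0.0465] s [0.0399 0.091 ] z [0.0343 0.0375]
0.036 - 0.042 35.6 0.048 33.1 0.054 27.2 0.06 20.9 0.066 16.7 0.072 21.1 0.078 27.0 0.084 33.7 0.09 35.2 0.096 - 
edge 0.12241659643647174 ys [-0.10720668  0.10947397]
```

Emit:
arm_command(moves=[[0,-14,3,0,-0.15],[0,-28,6,0,-0.3],[0,-42,9,0,-0.45],[0,-56,11,0,-0.6],[0,-70,14,0,-0.75],[0,-84,17,0,-0.9],[0,-98,20,0,-1.05],[0,-112,22,0,-1.2],[0,-126,25,0,-1.35],[0,-140,28,0,-1.5],[0,-154,31,0,-1.65],[0,-168,33,0,-1.8]])

```text
clock: 18.85
tcp_pos: [0.4723, -0.1147, 0.1901]
orientation: [-0.001, 0.083, 0.997, 0.0]
wrist_force: [0.1, 0.6, 0.0]
finger_gap: 0.0855
```

Emit:
arm_command(moves=[[0,0,0,0,-0.15],[0,0,0,0,-0.3],[0,0,0,0,-0.42],[0,0,0,0,-0.42]])

```text
clock: 19.25
tcp_pos: [0.4723, -0.1143, 0.1902]
orientation: [-0.001, -0.124, 0.992, 0.001]
wrist_force: [-0.3, -0.7, -0.1]
finger_gap: 0.0855
```

```bash
cat > sm.py <<'E'
from h import *
p,d,c=cam('wrist');cv2.imwrite('pics/w6.png',p);hsv=cv2.cvtColor(p,cv2.COLOR_BGR2HSV);v,u=np.mgrid[0:384,0:512].reshape(2,-1)
q=pts(c,d,u,v);h=hsv[v,u].astype(int);g=(d[v,u]>0)&(np.hypot(q[:,0]-.469,q[:,1]+.133)<.11)&(h[:,1]>80)
k=g&(abs(q[:,2]-.04)<.006)
w=(q[k,:2]*1000).astype(np.float32);r=cv2.minAreaRect(w);print('sample',k.sum(),r, np.median(q[k,2]))
b=cv2.boxPoints(r);M,t=quat()[1],quat()[0]
print('tool yaw',np.degrees(np.arctan2(M[1,0],M[0,0])).round(2),'tcp',t.round(4),env.get_state()['clock']);print('shift',totool([r[0][0]/1000,r[0][1]/1000,.021]),env.get_state()['joint_pos'][5])
E
python3 sm.py
```

```text
sample 2766 ((467.7403564453125, -104.56644439697266), (162.72216796875, 128.76600646972656), 2.080719470977783) 0.039895651792247216
tool yaw -165.94 tcp [ 0.4723 -0.1143  0.1903] 19.3
shift [  1.9  10.4 169.4] -0.6483044917030255
```

View pics/w6.png

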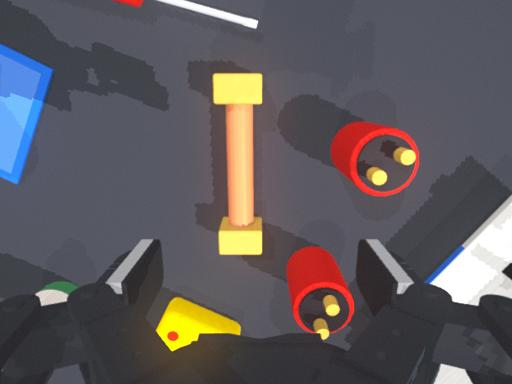

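The sample's brass ends are at (238,88) and (240,236), and its rod is between the fingers' lines. The red cans at (375,160) and (320,290) got into the fit, so I'll repeat it with a brass mask.

```bash
sed -i 's/^k=g&.*/k=g\&(abs(q[:,2]-.04)<.006)\&(h[:,0]>18)\&(h[:,0]<35)\&(h[:,1]>120)/' sm.py; python3 sm.py
```

```text
sample 2533 ((468.93756103515625, -133.81777954101562), (158.92352294921875, 39.545997619628906), 14.119126319885254) 0.03989551018594467
tool yaw -165.96 tcp [ 0.4723 -0.1144  0.1905] 19.35
shift [  7.8 -18.2 169.5] -0.6480570607232498
```

Emit:
arm_command(moves=[[0,8,-18,20,0],[0,8,-18,60,0],[0,8,-18,100,0],[0,8,-18,140,0],[0,8,-18,160,0],[0,8,-18,167,0],[0,8,-18,167,0],[0.9,8,-18,167,0],[0.9,8,-18,167,0],[0.9,8,-18,167,0],[0.9,8,-18,167,0],[0.9,8,-18,167,0]], squeeze=50)

```text
clock: 20.55
tcp_pos: [0.4697, -0.1346, 0.0253]
orientation: [0.001, -0.123, 0.992, -0.0]
wrist_force: [-0.2, 0.8, 5.7]
finger_gap: 0.0223
```

Emit:
arm_command(moves=[[0.9,0,0,-10,0],[0.9,0,0,-40,0],[0.9,0,0,-80,0],[0.9,0,0,-120,0],[0.9,0,0,-145,0],[0.9,0,0,-145,0],[0.9,0,0,-145,0]])

```text
clock: 21.25
tcp_pos: [0.469, -0.1343, 0.1693]
orientation: [0.0, -0.123, 0.992, -0.0]
wrist_force: [-0.5, -0.5, -3.3]
finger_gap: 0.0221
```

Emit:
arm_command(moves=[[0.9,-14,26,0,0.07],[0.9,-29,52,0,0.14],[0.9,-43,79,0,0.21],[0.9,-58,105,0,0.28],[0.9,-72,131,0,0.35],[0.9,-86,157,0,0.42],[0.9,-101,184,0,0.5],[0.9,-115,210,0,0.58],[0.9,-130,236,0,0.643],[0.9,-130,236,0,0.643],[0.9,-130,236,0,0.643],[0.9,-130,236,0,0.643]])

```text
clock: 22.45
tcp_pos: [0.5362, 0.1257, 0.1678]
orientation: [-0.001, 0.197, 0.98, -0.001]
wrist_force: [-0.2, 0.7, -3.0]
finger_gap: 0.0227
```

```bash
cat > s2.py <<'E'
from h import *
st=env.get_state();t,M=quat();print(st['clock'],t.round(4),np.degrees(np.arctan2(M[1,0],M[0,0])).round(2),st['finger_gap'],np.round(st['wrist_force'],1))
p,d,c=cam('wrist');p2,d2,c2=cam('side');cv2.imwrite('pics/s7.png',np.hstack([p,cv2.resize(p2[220:364,170:290],None,fx=2.4,fy=2.667)]))
for n,(P,D,C) in dict(w=(p,d,c),t=cam('top')).items():
    hsv=cv2.cvtColor(P,cv2.COLOR_BGR2HSV);v,u=np.mgrid[0:384,0:512].reshape(2,-1);h=hsv[v,u].astype(int);q=pts(C,D,u,v)
    g=(D[v,u]>0)&(h[:,0]>15)&(h[:,0]<35)&(h[:,1]>110)&(np.hypot(q[:,0]-t[0],q[:,1]-t[1])<.1)&(abs(q[:,2]-(t[2]-.005+.02))<.009)
    r=(q[g]-HG);print(n,g.sum(),'y',np.percentile(r@ey,[1,99]).round(4),'s',np.percentile(-r@ex,[1,99]).round(4),'z',np.percentile(q[g,2],[5,50,95]).round(4))
    for sg in(-1,1):
        k=(r@ey*sg>.03);
        if k.sum()>5: print('  blk',sg,k.sum(),'s mid',(np.percentile(-r[k]@ex,[3,97]).mean()*1000).round(1),'y mid',(np.percentile(r[k]@ey,[3,97]).mean()*1000).round(1),'z',(np.median(r[k,2])*1000+40).round(1))
print('tcp s,y',(-(t-HG)@ex*1000).round(1),((t-HG)@ey*1000).round(1))
E
python3 s2.py
```

```text
22.45 [0.5362 0.1257 0.1678] 157.32 0.022731633279426372 [-0.2  0.7 -3. ]
w 8680 y [0.0592 0.0822] s [0.0478 0.0862] z [0.1815 0.1827 0.1838]
  blk 1 8678 s mid 67.0 y mid 70.8 z 182.7
t 391 y [-0.0762  0.0802] s [0.0495 0.088 ] z [0.1784 0.1832 0.1861]
  blk -1 192 s mid 68.9 y mid -64.9 z 183.2
  blk 1 199 s mid 69.2 y mid 69.4 z 183.2
tcp s,y 66.7 2.3
```

View pics/s7.png

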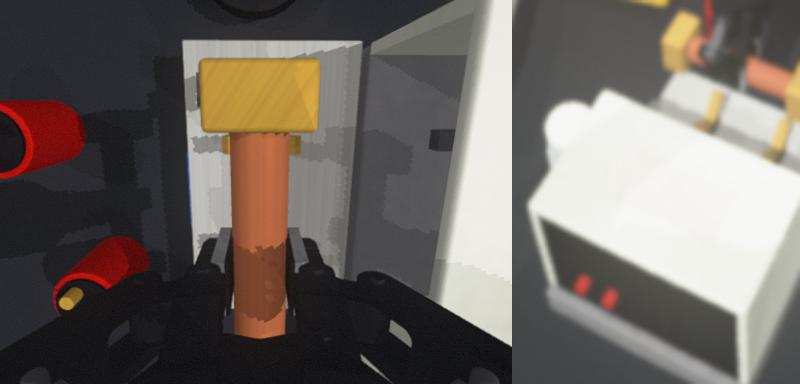

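The sample is held level, brass block at (260,95) above the cradle at (262,144). Shift 2 mm along the rod and 1 mm inward, then lower.

Emit:
arm_command(moves=[[0.9,-2,1,20,0],[0.9,-2,1,45,0],[0.9,-2,1,65,0],[0.9,-2,1,76,0],[0.9,-2,1,80,0],[0.9,-2,1,82,0],[0.9,-2,1,82,0],[0.9,-2,1,82,0]])

```text
clock: 23.4
tcp_pos: [0.5404, 0.1265, 0.0883]
orientation: [0.001, 0.197, 0.98, 0.0]
wrist_force: [-0.7, -0.4, -2.7]
finger_gap: 0.0222
```

Emit:
arm_command(moves=[[0.9,0,0,1,0],[0.9,0,0,2,0],[0.9,0,0,3,0],[0.9,0,0,3,0],[0.9,0,0,3,0]])

```text
clock: 23.9
tcp_pos: [0.5396, 0.1265, 0.0842]
orientation: [-0.0, 0.197, 0.98, -0.0]
wrist_force: [-0.7, 0.0, -2.7]
finger_gap: 0.0222
```

Emit:
arm_command(moves=[[0.9,0,0,1,0],[0.9,0,0,2,0],[0.9,0,0,2,0],[0.9,0,0,2,0]])

```text
clock: 24.3
tcp_pos: [0.5397, 0.1263, 0.0824]
orientation: [0.0, 0.197, 0.98, -0.0]
wrist_force: [-1.0, -0.4, -1.3]
finger_gap: 0.022
```

```bash
python3 s2.py
```

```text
24.3 [0.5397 0.1263 0.0824] 157.31 0.02203336595478772 [-1.  -0.4 -1.3]
w 8736 y [0.0563 0.0796] s [0.0458 0.0843] z [0.0955 0.0967 0.0979]
  blk 1 8723 s mid 65.0 y mid 68.0 z 96.7
t 322 y [-0.0786  0.078 ] s [0.0469 0.0861] z [0.0929 0.097  0.1004]
  blk -1 161 s mid 66.4 y mid -67.3 z 97.1
  blk 1 161 s mid 66.6 y mid 67.2 z 96.8
tcp s,y 64.7 -0.6
```

Emit:
arm_command(moves=[[0.9,0,-1,1,0],[0.9,0,-1,1,0],[0.9,0,-1,1,0]])

```text
clock: 24.75
tcp_pos: [0.5395, 0.1254, 0.0815]
orientation: [0.0, 0.197, 0.98, -0.0]
wrist_force: [0.2, -0.6, 0.6]
finger_gap: 0.0222
```

Emit:
arm_command(moves=[[0.7,0,0,0,0],[0.5,0,0,0,0],[0.3,0,0,0,0],[0.1,0,0,0,0],[0,0,0,0,0],[0,0,0,0,0],[0,0,0,0,0],[0,0,0,-20,0],[0,0,0,-60,0],[0,0,0,-100,0],[0,0,0,-120,0],[0,0,0,-120,0]])

```text
clock: 25.95
tcp_pos: [0.5414, 0.1257, 0.2051]
orientation: [0.003, 0.197, 0.98, 0.001]
wrist_force: [0.2, -0.1, 0.2]
finger_gap: 0.0855
```

Emit:
arm_command(moves=[[0,0,-40,-30,0],[0,0,-85,-30,0],[0,0,-130,-30,0],[0,0,-130,-30,0],[0,0,-130,-30,0]])

```text
clock: 26.45
tcp_pos: [0.4884, 0.0048, 0.2303]
orientation: [-0.001, 0.198, 0.98, 0.0]
wrist_force: [-0.6, 0.2, 0.5]
finger_gap: 0.0854
```

```bash
cat > f.py <<'E'
from h import *
st=env.get_state();t,M=quat();print(st['clock'],t.round(4),np.round(st['wrist_force'],1))
for n in('top','side','wrist'):
    P,D,C=cam(n);cv2.imwrite(f'pics/f_{n}.png',P)
    hsv=cv2.cvtColor(P,cv2.COLOR_BGR2HSV);v,u=np.mgrid[0:384,0:512].reshape(2,-1);h=hsv[v,u].astype(int);ok=D[v,u]>0;u,v,h=u[ok],v[ok],h[ok];q=pts(C,D,u,v);r=q-HG;s=-r@ex;y=r@ey;z=q[:,2]
    for sg in(-1,1):
        k=(h[:,0]>15)&(h[:,0]<35)&(h[:,1]>110)&(abs(y-sg*.068)<.025)&(abs(s-.066)<.035)&(z>.088)&(z<.105)
        if k.sum()>20: print(n,'blk',sg,k.sum(),'s',(np.percentile(s[k],[3,97]).mean()*1000).round(1),'y',(np.percentile(y[k],[3,97])*1000).round(1),'z',(np.median(z[k])*1000).round(1))
    k=(abs(abs(y)-.1)<.009)&(s>.015)&(s<.12)&(abs(z-.044)<.015)
    if k.sum()>50:
        a,b=np.polyfit(s[k],z[k],1);print(n,'tray',k.sum(),np.round(np.pi/2-np.arctan(a),3),(b*1000).round(1))
    k=(np.hypot(q[:,0]-.473,q[:,1]+.392)<.045)&(abs(z-.075)<.012)
    if k.sum()>50: print(n,'res',k.sum(),q[k].mean(0).round(3))
E
python3 f.py
```

```text
26.45 [0.4884 0.0048 0.2303] [-0.6  0.2  0.5]
top res 389 [ 0.471 -0.39   0.076]
side blk -1 107 s 64.2 y [-75.3 -57.4] z 95.9
side blk 1 137 s 65.0 y [57.1 78.2] z 96.5
side tray 277 1.563 44.9
wrist blk -1 798 s 65.7 y [-77.4 -55.9] z 95.8
wrist blk 1 1748 s 67.3 y [51.9 78.5] z 96.0
wrist tray 2905 1.571 44.3
```

View pics/f_top.png

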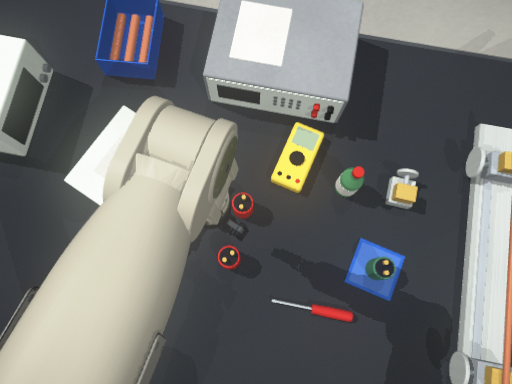

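The resistor stands on the mat at (380,268), and the red cans, meter, spray, clamp and screwdriver look unmoved. The arm hides the tray, tape and jar in this view, but the wrist camera reads both blocks' tops at 96 mm (seated) and the tray at 1.571. One numeric check of the tape and jar in the side view, then hand in.

Run:
```python
from h import *
a=np.load('/tmp/side0.npz')['p'].astype(int);b=cv2.imread('pics/f_side.png').astype(int)
for n,(x0,y0,x1,y1) in dict(tape=(308,284,352,324),jar=(182,256,200,284),meter=(180,185,245,222)).items():
    print(n,np.abs(a[y0:y1,x0:x1]-b[y0:y1,x0:x1]).mean().round(1))
print(env.get_state()['qvel'],env.hand_in())
```

```text
tape 3.6
jar 3.2
meter 1.5
the job is handed in; nothing more can be done
[ 0.01126268  0.00063722  0.00436141  0.00144855 -0.00122826 -0.00199237] None
```

The job is done and handed in at about 26.5 s on the robot's clock, against the 72 s limit.

- **Resistor:** I stood the green resistor upright on the mat. It measures about 1 mm from the mat's centre, and its top was still level at the last look.
- **Chamber front:** I pressed the blue pad with about 13 N of push until the catch let go. The panel popped out to about 0.62 rad, and I folded it down to level. The final tray readings were 1.571 rad (wrist camera) and 1.563 rad (side camera).
- **Sample:** It lies in both V-cradles. The tops of the brass blocks measure 95.8 and 96.0 mm high from the wrist camera, against 96 mm expected when fully seated. The side camera gave 95.9 and 96.5 mm.
- **Other things on the bench:** The red cans, multimeter, spray, clamp and screwdriver look unmoved in the final top picture. The arm hid the tray, tape and jar there. A before-and-after comparison of the side pictures showed only small differences for the tape and jar (3.6 and 3.2 grey levels), so they appear unmoved. The multimeter differed by 1.5.

Some readings disagreed. Earlier tray angles differed between cameras by up to 0.013 rad. The wrist camera put the two blocks 1.6 mm apart front to back, but its view of one was partly hidden.

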